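# Put the wash-bench scrapers on their own pegs

### The job

Someone has hung the yellow scraper on the blue stand's peg. Move it to the yellow stand's peg, then take the blue scraper out of the drain caddy and hang it by its eye on the blue peg, both hanging freely and still. Leave the other scrapers and everything else on the bench where they are.

Things in the scene. Friction and masses are not known exactly. Their poses are not given: they have to be found in the camera images.
- blue_scraper_grip (a point): Centre of the blue scraper's block handle: 14 mm thick (x), 70 mm wide (y), 50 mm tall (z), the top of the scraper. z runs up the scraper, y across its width, x through its thickness; turned half round about z it is the same. Starts upright in an end slot of the caddy, leaning 5 degrees at most.
- blue_scraper_eye (a point): Centre of the blue scraper's eye, a round hole of 26 mm diameter through the plate along x, 46 mm below the handle's centre; axes as for the handle. Hung, its centre lies 9 mm below the peg's axis.
- blue_scraper: The blue-handled scraper, 141 mm tall, about 0.18 kg (may vary by 30%): origin at the centre of its lower edge, 116 mm below the handle's centre. Under the handle (91 mm up) it is a flat steel plate 6 mm thick and 90 mm wide.
- yellow_scraper_grip (a point): Centre of the yellow scraper's block handle: 14 mm thick (x), 70 mm wide (y), 50 mm tall (z), the top of the scraper. z runs up the scraper, y across its width, x through its thickness; turned half round about z it is the same. Starts hung on the blue peg about half-way along, leaning some 6 degrees; fingertips kept above the handle's lower edge clear the peg.
- yellow_scraper_eye (a point): Centre of the yellow scraper's eye, a round hole of 26 mm diameter through the plate along x, 46 mm below the handle's centre; axes as for the handle. Hung, its centre lies 9 mm below the peg's axis.
- yellow_scraper: The yellow-handled scraper, 141 mm tall, about 0.18 kg (may vary by 30%): origin at the centre of its lower edge, 116 mm below the handle's centre. Under the handle (91 mm up) it is a flat steel plate 6 mm thick and 90 mm wide.
- blue_stand_peg (a point): Point on the blue stand's peg axis, 252 mm above the bench. The straight steel peg, 8 mm in diameter, runs from the post along -x of this frame (level; z up), rising 0.21 mm per mm, to a blue ball tip of 12 mm diameter 35 mm before this point; 27 mm of free peg lies behind it, up to the post.
- blue_stand: The fixed blue stand, origin on the bench below its peg point, axes as for the peg. Base plate 110 x 80 mm, 12 mm thick; blue post 16 mm square, its axis 35 mm behind the origin (+x), its top 255 mm above the bench.
- yellow_stand_peg (a point): Point on the yellow stand's peg axis, 252 mm above the bench. The straight steel peg, 8 mm in diameter, runs from the post along -x of this frame (level; z up), rising 0.21 mm per mm, to a yellow ball tip of 12 mm diameter 35 mm before this point; 27 mm of free peg lies behind it, up to the post.
- yellow_stand: The fixed yellow stand, origin on the bench below its peg point, axes as for the peg. Base plate 110 x 80 mm, 12 mm thick; yellow post 16 mm square, its axis 35 mm behind the origin (+x), its top 255 mm above the bench.
- caddy: Fixed white drain caddy, 116 mm (x) by 210 mm (y), origin under its centre. Three slots along x at y = -70, 0, +70 mm, 8.4 mm wide; floors 8 mm and ribs 44 mm above the bench. The blue scraper stands in one end slot, a wooden one in the other, the middle is empty; scrapers lift straight up out of it.
- grey_scraper: Bystander: grey-handled scraper of the same shape hanging on a grey stand like the others; origin at the centre of its lower edge. Leave alone.
- wood_scraper: Bystander: wooden scraper of the same shape standing in the caddy; origin at the centre of its lower edge. Leave alone.
- detergent: Bystander: pink bottle, 74 mm diameter, 190 mm tall; origin at the centre of its underside.
- jar: Bystander: amber jar, 72 mm diameter, 100 mm tall; origin at the centre of its underside.
- can: Bystander: can, 66 mm diameter, 110 mm tall; origin at the centre of its underside.
- cup: Bystander: blue mug, 80 mm diameter, 90 mm tall; origin at the centre of its underside.
- brush: Bystander: hand brush lying on the bench, under 60 mm high; origin under its middle.
Things that resemble listed ones, but are neither listed nor needed, are in the scene too. Leave any pink look-alike of the blue_scraper alone.

How it is judged:
On the way, in this order (a step that is already met when the one before it is completed fails the run):
1. the yellow scraper hangs on the yellow stand's peg (x of yellow_scraper_eye in the frame of yellow_stand_peg between -0.034 and 0.03 m and y of yellow_scraper_eye in the frame of yellow_stand_peg between -0.012 and 0.012 m and z of yellow_scraper_eye in the frame of yellow_stand_peg between -0.024 and 0.004 m and angle between yellow_scraper_grip's own z axis and vertical below 0.35 rad and angle between the x axis of yellow_scraper_grip and the x axis of yellow_stand_peg, either way round below 0.6 rad and contact force between yellow_scraper and yellow_stand above 0.4 N and linear speed of yellow_scraper below 0.05 m/s), for 0.2 s.
2. the blue scraper hangs on the blue stand's peg (x of blue_scraper_eye in the frame of blue_stand_peg between -0.034 and 0.03 m and y of blue_scraper_eye in the frame of blue_stand_peg between -0.012 and 0.012 m and z of blue_scraper_eye in the frame of blue_stand_peg between -0.024 and 0.004 m and angle between blue_scraper_grip's own z axis and vertical below 0.35 rad and angle between the x axis of blue_scraper_grip and the x axis of blue_stand_peg, either way round below 0.6 rad and contact force between blue_scraper and blue_stand above 0.4 N and linear speed of blue_scraper below 0.05 m/s), for 0.2 s.
At the end, for the whole second after the job is handed in: Each scraper hangs still (under 0.05 m/s), its weight (over 0.4 N) on the peg of its own colour: eye centre 34 mm before to 30 mm behind the peg point, within 12 mm sideways, 24 mm below to 4 mm above; upright within 0.35 rad, plate square across the peg within 0.6 rad (all of step 1 and all of step 2); the robot touches nothing.
It fails at once if the grey or wooden scraper is moved over 40 mm (distance of any of grey_scraper, wood_scraper from where it was at the start of the episode above 0.04 m).
It fails at once if the bottle, jar, can, mug or brush is moved over 40 mm (distance of any of detergent, jar, can, cup, brush from where it was at the start of the episode above 0.04 m).
It also fails if it takes over 67 s, if anything falls off the work surface, if the arm or the gripper's body presses on something with over 40 N, if the wrist force passes 120 N, or if a joint passes its speed limit or range.

### The arm

A 7-joint arm with a two-finger parallel gripper is mounted at the origin on the work surface. World frame = base frame: x ahead of the robot, y to its left, z up, the work surface at z = 0. Lengths are in m, angles in rad, forces in N, time in s.
With the tool pointing down it reaches from about 0.4 to 0.875 m from the base axis. Payload 6.5 kg.
Tool frame: the origin (TCP) lies midway between the tips of the shut fingers; the grasp point (between the pads) lies r.grip_point_offset behind it (r.grip_point_offset is the distance from the TCP to the grasp point, in m); z points along the fingers, y is the line along which they close (so a half turn about z gives the same grasp; the last joint's range is limited). The gripper opens to 85 mm and grips with 20 to 120 N. Pads are 22 mm wide; open, the fingers measure 114 mm over their backs; the gripper's body (76 mm by 85 mm) begins 54 mm behind the grasp point. The pads swing forward as they close: fully open they stand 13 mm farther back than shut.
Start: joints at [1.229, 0.536, -0.004, 1.538, 0.003, 1.067, -0.071], TCP at [0.177, -0.625, 0.231] pointing down, gripper open.
Joint ranges: [-2.7, 2.7], [-0.37, 2.16], [-1.27, 1.26], [0.24, 2.4], [-1.31, 4.45], [0.19, 1.91], [-2.76, 2.76]. Speed limits (rad/s): [2.39, 2.39, 3.14, 3.14, 3.14, 3.14, 3.14].

### API

Orientations are given as a rotation vector (axis times angle).
In Python, from bench import readout, vision, job, r gives the robot as it stands.
- The arm moves only by the tool arm_command, never from a script. Its argument "plan" is a list of rows, each a list of 7 numbers: the closure, from 0 (fully open) to 1 (shut), then the shift along the tool's x, y, z in cm, then the turn, a rotation vector about the tool's x, y, z in degrees. In form: [[gripper, tx, ty, tz, ax, ay, az], ...]. A call has exactly 8 rows; each row is the pose to reach, as a shift and turn from the pose commanded when the call began, along the tool's axes at that moment; what a row does not reach only later rows make up. A row lasts 1/12 s, in which the tool goes at most 41.7 mm and 7.16 degrees, less where a joint would pass 70% of its speed; a pose out of reach is approached as far as the arm can. A call with a gripper value outside its range is refused whole. The fingers move at their own pace and stop on an object; "squeeze" is the grip in N (left out, the last holds). Time passes only in rows, so rows that repeat a pose let the fingers close, or fill a call up. It gives the time, the measured TCP pose, the force, the opening and the grip force at its end, in the units of the state.
- readout.state(): the state, without advancing time (a new reading comes with each control period).
- vision.read_camera(name): name is "side" or "top"; returns a dict with "img" (384x512x3 uint8, red, green, blue), "vertical_fov" (degrees; the focal length in pixels is half the picture's height over the tangent of half this angle, whatever the lens; pixels are square), "cx", "cy" (the principal point, pixels), "k1" (the pictures are not rectified: a ray, as slopes to the right and down, at radius r is drawn at 1 + k1 r^2 times it, then the intrinsics apply), "extrinsics" (4x4, takes a point from camera to world coordinates). Camera axes: x right, y down, z forward; pixel columns grow to the right and rows downward; lengths in m; the calibration is good to about 2 mm. A picture is of the moment at which its call begins. There is no depth.
- job.hand_in(): hands the job in; it is judged then, once.
The state is a dict: "clock": time; "joint_pos": joint angles; "joint_velocities": joint speeds; "joint_torque": joint torques, N m; "ee_pos": TCP position; "tcp_rot": TCP orientation; "contact_force": force on the tool from outside, world axes, zero at the start; "torque": the same for the moment, N m; "grip_width": finger opening in m; "grip_force": force on a finger pad.
Only numpy, scipy, OpenCV 4.12 (cv2) and the standard library are available. Lean on these libraries where they do the work, as an engineer would, in place of code of your own. Each camera call takes 0.05 s, during which the arm holds its last target. There are 200 camera calls.

## Working session

There is one attempt and no reset: what is moved stays moved. The work goes in short steps, Python scripts to look and compute and a tool call to move; the robot and the scene stay as the last step left them, time stands still between calls to the robot, and variables do not carry over. Pictures are saved under pics/ and viewed, at most 12 in all, crops included, and the job is handed in when it is done.

Besides the shell and the picture viewer there is one more tool, called after ">>>" as name([rows], argument=value, ...), one row to a line, values as JSON. arm_command: Moves the arm, as the interface text tells. Its arguments: {"type":"object","properties":{"plan":{"type":"array"},"squeeze":{"type":"number"}},"required":["plan"]}

```bash
mkdir -p pics; ls; python3 - <<'E'
from bench import readout, vision, job, r
import cv2,numpy as np
print(readout.state(), r.grip_point_offset)
for n in("side","top"):
    d=vision.read_camera(n); print(n,{k:v for k,v in d.items() if k!="img"})
    cv2.imwrite(f"pics/{n}0.png",cv2.resize(d["img"][:,:,::-1],(800,600),interpolation=cv2.INTER_CUBIC))
    np.save(f"{n}0.npy",d["img"])
E
```

```text
pics
{'clock': 0.0, 'joint_pos': array([ 1.2288062 ,  0.53720547, -0.00447233,  1.53887285,  0.00260864,
        1.06731675, -0.07120182]), 'joint_velocities': array([ 1.12698020e-03,  2.73141040e-04, -6.36026949e-05,  1.28978366e-03,
        1.36783530e-04, -7.90062282e-04,  1.85365212e-03]), 'joint_torque': array([-2.91791512e-04, -5.83400345e+01,  1.04840621e+00, -2.59092468e+01,
        1.22781479e-02,  9.78751254e-03,  6.38574463e-06]), 'ee_pos': array([ 0.17682336, -0.62481712,  0.23038743]), 'tcp_rot': array([-3.11000688e+00, -4.31757342e-01,  5.76414329e-04]), 'contact_force': array([ 0.42230827,  0.25258725, -0.05035034]), 'torque': array([ 0.02630353, -0.00955008,  0.00434046]), 'grip_force': 0.0, 'grip_width': 0.08552662155964796} 0.0187
side {'vertical_fov': 45.22181522819916, 'cx': 251.8243933225554, 'cy': 194.66094654871387, 'k1': 0.0315064242129072, 'extrinsics': array([[-7.80711689e-01, -4.46572897e-01,  4.37106288e-01,
         9.01945111e-04],
       [-6.24632216e-01,  5.77841354e-01, -5.25294169e-01,
         6.46248015e-01],
       [-1.79959506e-02, -6.83133967e-01, -7.30071318e-01,
         1.07916267e+00],
       [ 0.00000000e+00,  0.00000000e+00,  0.00000000e+00,
         1.00000000e+00]])}
top {'vertical_fov': 46.5336002204353, 'cx': 255.76429587071078, 'cy': 187.68237928110344, 'k1': 0.06152058693620989, 'extrinsics': array([[-0.00454561, -0.99064241,  0.13640731,  0.38471084],
       [-0.999845  ,  0.00682268,  0.0162303 , -0.04801455],
       [-0.01700909, -0.13631239, -0.99051987,  1.58140539],
       [ 0.        ,  0.        ,  0.        ,  1.        ]])}
```

View pics/side0.png

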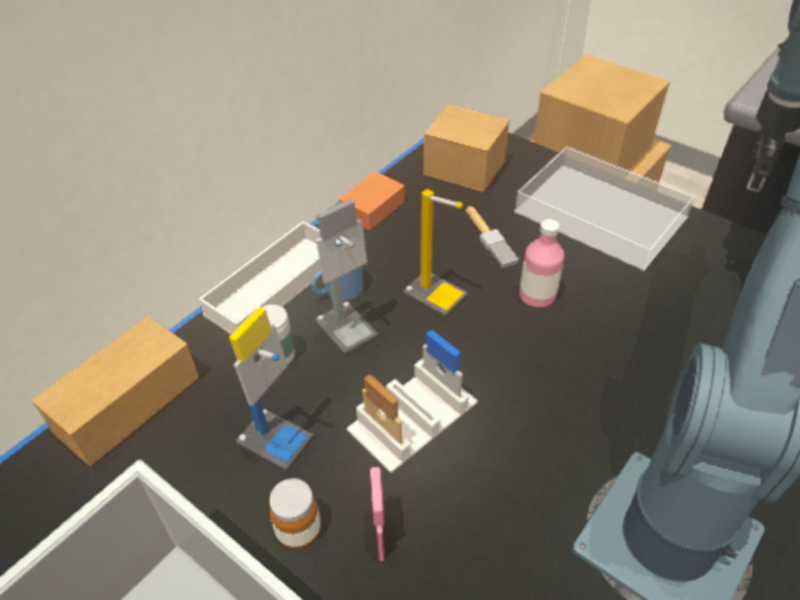

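View pics/top0.png

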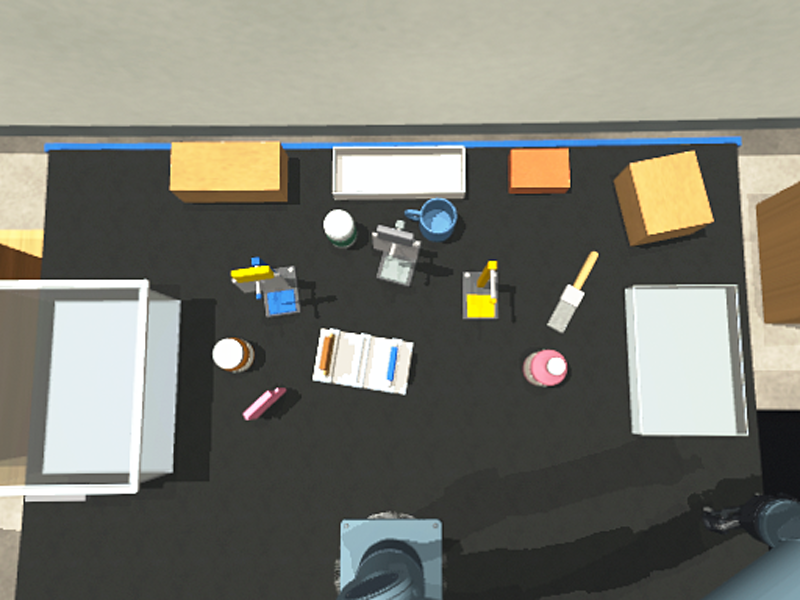

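Yellow scraper: side (255,335), top (252,273), hanging on the blue stand's peg. Blue scraper: side (442,352), top (392,362), in the caddy's right slot. The yellow stand's post is at top (490,275), the blue stand's at (257,265).
Possible mix-ups for the blue scraper: pink scraper at top (265,403), wooden at (327,355), blue mug at (438,218), blue base patch at (282,302). For the yellow scraper: yellow base patch at (480,305), yellow post at (490,265). By the descriptions I choose the blue handle in the caddy and the yellow handle on the blue peg.

```bash
cat > h.py <<'E'
import numpy as np, cv2
from scipy.optimize import least_squares
from scipy.spatial.transform import Rotation as R
from bench import readout, vision
def cam(n):
    d=vision.read_camera(n); h=d["img"].shape[0]
    f=h/2/np.tan(np.radians(d["vertical_fov"])/2)
    d["K"]=np.array([[f,0,d["cx"]],[0,f,d["cy"]],[0,0,1]]); d["D"]=np.array([d["k1"],0,0,0.]); d["E"]=np.array(d["extrinsics"]); return d
def ray(d,uv):
    p=cv2.undistortPoints(np.array(uv,float).reshape(-1,1,2),d["K"],d["D"]).reshape(-1,2)
    v=np.c_[p,np.ones(len(p))]@d["E"][:3,:3].T
    return d["E"][:3,3],v/np.linalg.norm(v,axis=1)[:,None]
def plane(d,uv,z):
    o,v=ray(d,uv); return o+v*((z-o[2])/v[:,2])[:,None]
def tri(d1,u1,d2,u2):
    o1,v1=ray(d1,[u1]);o2,v2=ray(d2,[u2]);v1=v1[0];v2=v2[0]
    t=np.linalg.lstsq(np.c_[v1,-v2],o2-o1,rcond=None)[0]
    a=o1+t[0]*v1;b=o2+t[1]*v2; return (a+b)/2,np.linalg.norm(a-b)
def proj(d,P):
    W=np.linalg.inv(d["E"]); return cv2.projectPoints(np.atleast_2d(P).astype(float),cv2.Rodrigues(W[:3,:3])[0],W[:3,3],d["K"],d["D"])[0].reshape(-1,2)
RANGES={"y":((18,150,90),(34,255,255)),"b":((100,140,80),(118,255,255))}
def blobs(d,c,mn=6):
    hsv=cv2.cvtColor(d["img"],cv2.COLOR_RGB2HSV); m=cv2.inRange(hsv,*map(np.array,RANGES[c]))
    n,l,s,ce=cv2.connectedComponentsWithStats(m)
    return [(s[i,4],ce[i],s[i,:4],l==i) for i in range(1,n) if s[i,4]>=mn]
E
python3 - <<'E'
from h import *
T,S=cam("top"),cam("side")
for n,d in(("top",T),("side",S)):
    for c in"yb":
        for a,ce,b,m in blobs(d,c):
            p=np.argwhere(m)[:,::-1].astype(np.float32)
            print(n,c,a,ce.round(1),b,np.array(cv2.boxPoints(cv2.minAreaRect(p))).round(0).astype(int).tolist() if a>40 else "")
t,s=T["img"][:,:,::-1],S["img"][:,:,::-1]
z=lambda i,x,y,w,h:cv2.resize(i[y:y+h,x:x+w],(400,300),interpolation=cv2.INTER_CUBIC)
cv2.imwrite("pics/c1.png",np.vstack([np.hstack([z(t,140,155,64,48),z(t,285,155,64,48)]),np.hstack([z(s,130,190,96,72),z(s,240,115,96,72)])]))
E
```

```text
top y 100 [311.  174.6] [305 167  13  17] [[303, 181], [313, 165], [319, 168], [309, 185]]
top y 220 [161.1 174.9] [148 170  27  11] [[147, 172], [173, 169], [175, 177], [149, 181]]
top y 246 [307.  195.4] [299 188  19  15] [[299, 188], [317, 188], [317, 202], [299, 202]]
top b 974 [341.9  91.2] [180  88 294   8] [[180, 91], [473, 87], [473, 92], [180, 95]]
top b 322 [68.3 93.5] [29 92 80  5] [[29, 92], [108, 92], [108, 96], [29, 96]]
top b 42 [164.4 167.1] [161 164   9   7] [[160, 165], [168, 163], [169, 169], [161, 170]]
top b 237 [179.8 192.8] [171 185  19  16] [[170, 187], [187, 185], [189, 198], [172, 201]]
top b 10 [165.3 189.3] [164 188   4   4] 
top b 78 [250.7 232.4] [248 222   6  22] [[247, 243], [251, 222], [254, 222], [251, 243]]
side y 458 [272.4 152.2] [269 121   9  64] [[268, 184], [269, 121], [277, 121], [276, 184]]
side y 17 [293.6 130.9] [292 129   4   5] 
side y 228 [284.4 189.1] [273 181  24  18] [[273, 191], [286, 178], [296, 187], [282, 201]]
side y 496 [159.8 213.6] [147 197  27  34] [[142, 220], [165, 195], [178, 207], [155, 232]]
side b 282 [283.1 223.4] [273 211  21  26] [[268, 219], [275, 210], [297, 227], [290, 237]]
side b 54 [165.1 269.3] [162 261   8  16] [[160, 262], [165, 260], [170, 275], [166, 277]]
side b 83 [ 13.6 283.8] [  0 272  30  24] [[-1, 294], [28, 271], [30, 273], [0, 295]]
side b 317 [182.3 283.2] [170 272  26  23] [[169, 287], [183, 270], [196, 279], [182, 297]]
```

View pics/c1.png

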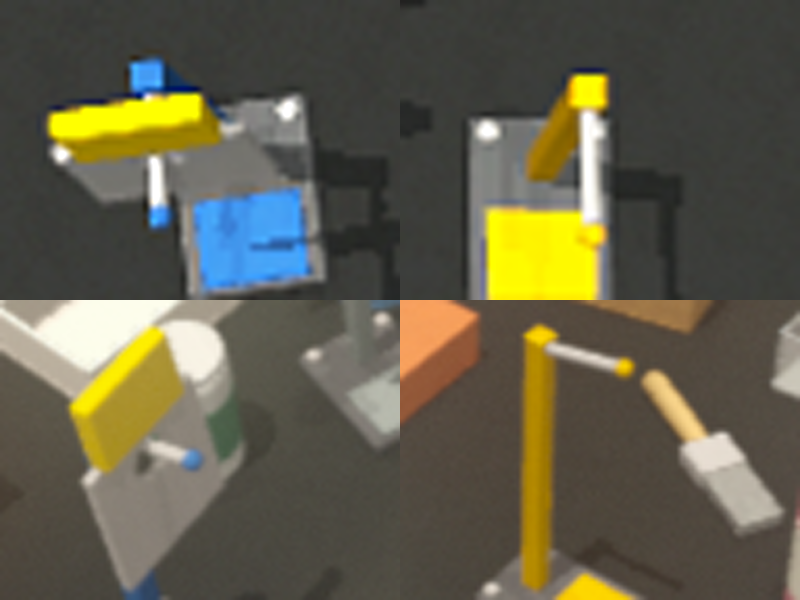

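The crop confirms both choices. The yellow handle is on the blue peg, with the blue ball at top (165.3,189.3) and side (175.7,227.6), and the blue post top at top (163.2,166.7). The yellow ball is at top (315.4,192.3) and side (293.6,130.9), with the yellow post top at top (315,169.2).

```bash
cat > m.py <<'E'
from h import *
T,S=cam("top"),cam("side")
def cen(d,c,near):
    b=min(blobs(d,c,3),key=lambda b:np.linalg.norm(b[1]-near)); 
    h=cv2.convexHull(np.argwhere(b[3])[:,::-1].astype(np.float32)); m=cv2.moments(h); return np.array([m["m10"],m["m01"]])/m["m00"]
E
python3 - <<'E'
from m import *
for n,bt,bs,pt in(("blue",(165.2,189.2),(175.7,227.6),(163.2,166.7)),("yel",(315.4,192.4),(293.6,130.9),(314.9,169.2))):
    b,e=tri(T,bt,S,bs); b2=plane(T,[bt],.2594)[0]; p=plane(T,[pt],.255)[0]
    d=p-b2; print(n,"ball",b.round(4),e.round(4),"ball@z",b2.round(4),"side@z",plane(S,[bs],.2594)[0].round(4),"post",p.round(4),"len",np.hypot(*d[:2]).round(4),"yaw",np.degrees(np.arctan2(d[1],d[0])).round(1))
RANGES["b"]=((98,100,40),(122,255,255))
for n,c,t,s,z in(("yscr","y",(161,175),(160,213),.314),("bscr","b",(251,232),(283,223),.149)):
    ct,cs=cen(T,c,t),cen(S,c,s)
    print(n,ct,cs,*[x.round(4) if hasattr(x,"round") else x for x in tri(T,ct,S,cs)], "planes", plane(T,[ct],z-.025).round(4),plane(S,[cs],z-.025).round(4))
    for d in(T,S):
        b=min(blobs(d,c,3),key=lambda b:np.linalg.norm(b[1]-(t if d is T else s)))
        h=cv2.approxPolyDP(cv2.convexHull(np.argwhere(b[3])[:,::-1].astype(np.float32)),1.2,True).reshape(-1,2)
        print(h.tolist()); print(plane(d,h,z).round(3).tolist())
# caddy yaw: white corners
hsv=cv2.cvtColor(T["img"],cv2.COLOR_RGB2HSV); m=cv2.inRange(hsv,np.array((0,0,130)),np.array((179,90,255))); m[:205]=0;m[255:]=0;m[:,:195]=0;m[:,270:]=0
r=cv2.minAreaRect(np.argwhere(m)[:,::-1].astype(np.float32)); print(r); q=plane(T,cv2.boxPoints(r),.03);print(q.round(3).tolist())
t,s=T["img"][:,:,::-1],S["img"][:,:,::-1]
z=lambda i,x,y,w,h:cv2.resize(i[y:y+h,x:x+w],(400,300),interpolation=cv2.INTER_CUBIC)
cv2.imwrite("pics/c2.png",np.hstack([z(t,220,208,64,48),z(s,220,200,96,72)]))
E
```

```text
blue ball [0.564  0.2443 0.2608] 0.0003 ball@z [0.5641 0.2445 0.2594] side@z [0.5651 0.2437 0.2594] post [0.6333 0.2531 0.255 ] len 0.0698 yaw 7.0
yel ball [ 0.5511 -0.2037  0.2605] 0.0004 ball@z [ 0.5514 -0.2037  0.2594] side@z [ 0.5516 -0.2049  0.2594] post [ 0.6222 -0.2043  0.255 ] len 0.0708 yaw -0.5
yscr [161.22999223 174.73271173] [159.51949813 213.65412004] [0.6035 0.2511 0.2878] 0.0007 planes [[0.603  0.2506 0.289 ]] [[0.6029 0.2519 0.289 ]]
[[174.0, 177.0], [152.0, 180.0], [148.0, 176.0], [148.0, 173.0], [170.0, 169.0], [172.0, 170.0]]
[[0.592, 0.208, 0.314], [0.584, 0.271, 0.314], [0.595, 0.283, 0.314], [0.604, 0.283, 0.314], [0.615, 0.22, 0.314], [0.612, 0.214, 0.314]]
[[167.0, 197.0], [173.0, 211.0], [159.0, 227.0], [154.0, 230.0], [151.0, 228.0], [146.0, 215.0], [160.0, 201.0]]
[[0.607, 0.219, 0.314], [0.566, 0.241, 0.314], [0.557, 0.291, 0.314], [0.559, 0.304, 0.314], [0.569, 0.304, 0.314], [0.604, 0.285, 0.314], [0.611, 0.238, 0.314]]
bscr [250.54954955 232.37837838] [283.20167189 224.02978056] [ 0.4386 -0.0068  0.1261] 0.0007 planes [[ 0.4389 -0.0065  0.124 ]] [[ 0.4392 -0.0084  0.124 ]]
[[253.0, 222.0], [250.0, 243.0], [248.0, 242.0], [250.0, 223.0]]
[[0.471, -0.015, 0.149], [0.404, -0.005, 0.149], [0.408, 0.001, 0.149], [0.468, -0.006, 0.149]]
[[292.0, 236.0], [289.0, 237.0], [274.0, 225.0], [273.0, 212.0], [277.0, 211.0], [294.0, 225.0]]
[[0.387, 0.027, 0.149], [0.391, 0.034, 0.149], [0.445, 0.026, 0.149], [0.474, -0.008, 0.149], [0.467, -0.017, 0.149], [0.404, -0.006, 0.149]]
((231.992431640625, 230.47607421875), (60.51173782348633, 34.879539489746094), 9.039482116699219)
[[0.407, 0.173, 0.03], [0.526, 0.155, 0.03], [0.492, -0.053, 0.03], [0.374, -0.033, 0.03]]
```

View pics/c2.png

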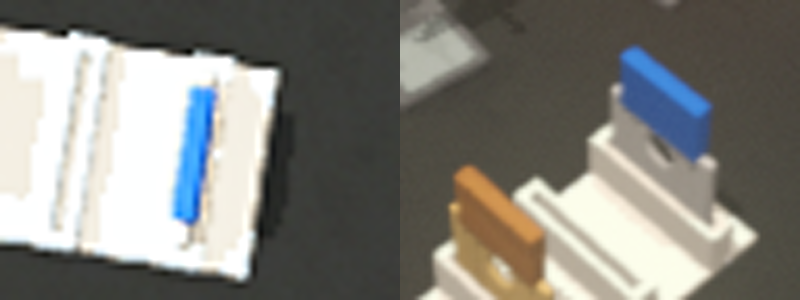

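```bash
cat >> h.py <<'E'
def pose(ydeg,lean=0,axis_deg=None):
    """tool down with tool y at azimuth ydeg; lean deg: the scraper's up vector leans toward azimuth ydeg"""
    a=np.radians(ydeg); y=np.array([np.cos(a),np.sin(a),0]); z=np.array([0,0,-1.]); x=np.cross(y,z)
    return R.from_euler("z",ydeg,degrees=True)*R.from_euler("y",lean,degrees=True)*R.from_euler("z",-ydeg,degrees=True)*R.from_matrix(np.c_[x,y,z])
def go(pos,rot,base=None):
    s=readout.state(); p,q=(s["ee_pos"],R.from_rotvec(s["tcp_rot"])) if base is None else base
    print("shift cm",(q.inv().apply(np.array(pos)-p)*100).round(2),"turn deg",np.degrees((q.inv()*rot).as_rotvec()).round(2)); return np.array(pos),rot
E
python3 - <<'E'
from h import *
S,T=cam("side"),cam("top")
c=np.array([.6033,.2512,.2885])
for ln in(-6,0,6):
    M=(R.from_euler("z",8,degrees=True)*R.from_euler("y",ln,degrees=True)).as_matrix()
    P=[c+M@np.array([x,y,z]) for y in(-.035,.035) for z in(.025,-.025) for x in (-.007,.007)]
    print(ln,"side",proj(S,P).round(1).tolist(),"\n top",proj(T,P).round(1).tolist())
go([.16,-.50,.42],pose(-40)); go([.53,.16,.42],pose(8),(np.array([.16,-.5,.42]),pose(-40)))
E
```

```text
-6 side [[170.9, 198.0], [165.9, 195.4], [172.2, 211.5], [167.4, 208.9], [151.2, 218.5], [146.1, 215.7], [153.3, 231.8], [148.4, 229.0]] 
 top [[171.6, 174.8], [170.9, 170.0], [174.8, 175.8], [174.2, 171.2], [147.4, 178.3], [146.8, 173.5], [151.5, 179.2], [150.9, 174.5]]
0 side [[169.9, 197.3], [165.0, 195.1], [173.1, 211.8], [168.3, 209.6], [150.2, 217.8], [145.2, 215.4], [154.2, 232.1], [149.3, 229.7]] 
 top [[171.5, 173.8], [170.9, 169.1], [174.9, 176.6], [174.3, 172.1], [147.3, 177.3], [146.7, 172.6], [151.6, 180.0], [151.1, 175.4]]
6 side [[169.0, 196.7], [164.2, 195.0], [173.9, 212.0], [169.3, 210.2], [149.2, 217.2], [144.4, 215.2], [155.0, 232.3], [150.3, 230.3]] 
 top [[171.3, 172.9], [170.8, 168.3], [174.9, 177.4], [174.5, 173.0], [147.1, 176.4], [146.7, 171.8], [151.6, 180.8], [151.2, 176.3]]
shift cm [  1.78 -12.53 -18.88] turn deg [-1.00e-02 -0.00e+00 -3.42e+01]
shift cm [ 74.34 -14.08   0.  ] turn deg [  0.   0. -48.]
```

```bash
python3 - <<'E'
from h import *
a=go([.26,-.48,.42],pose(-50)); b=go([.42,-.2,.42],pose(-25),a); c=go([.52,.08,.42],pose(0),b); go([.603,.251,.40],pose(8),c)
E
```

```text
shift cm [ 11.95 -11.73 -18.88] turn deg [-1.00e-02  0.00e+00 -2.42e+01]
shift cm [ 30.25 -11.16   0.  ] turn deg [  0.   0. -25.]
shift cm [29.6  -2.77  0.  ] turn deg [  0.   0. -25.]
shift cm [17.1  8.3  2. ] turn deg [ 0.  0. -8.]
```

>>> arm_command([
  [0, 1, -1, -2.4, 0, 0, -3],
  [0, 2.5, -2.5, -5, 0, 0, -6],
  [0, 4, -4, -8, 0, 0, -9],
  [0, 6, -6, -11, 0, 0, -12],
  [0, 8, -8, -14, 0, 0, -16],
  [0, 10, -10, -16.5, 0, 0, -20],
  [0, 11.5, -11.3, -18.5, 0, 0, -23],
  [0, 12, -11.7, -18.9, 0, 0, -24.2],
])

```text
clock: 1.07
ee_pos: [0.264, -0.4785, 0.4248]
tcp_rot: [2.942, 1.083, 0.004]
contact_force: [0.3, 0.0, 0.9]
grip_width: 0.0855
grip_force: 0.0
```

>>> arm_command([
  [0, 3, -1, 0, 0, 0, -2],
  [0, 7, -2.5, 0, 0, 0, -5],
  [0, 11, -4, 0, 0, 0, -9],
  [0, 15, -5.5, 0, 0, 0, -12.5],
  [0, 19, -7, 0, 0, 0, -16],
  [0, 23, -8.5, 0, 0, 0, -19],
  [0, 27, -10, 0, 0, 0, -22],
  [0, 30.2, -11.2, 0, 0, 0, -25],
])

```text
clock: 1.73
ee_pos: [0.4202, -0.199, 0.4196]
tcp_rot: [-2.648, -1.689, 0.001]
contact_force: [0.7, -0.2, -0.4]
grip_width: 0.0853
grip_force: 0.0
```

>>> arm_command([
  [0, 3.5, -0.3, 0, 0, 0, -3],
  [0, 7.5, -0.7, 0, 0, 0, -6],
  [0, 11.5, -1, 0, 0, 0, -9.5],
  [0, 15, -1.4, 0, 0, 0, -12.5],
  [0, 19, -1.8, 0, 0, 0, -16],
  [0, 23, -2.1, 0, 0, 0, -19],
  [0, 26.5, -2.5, 0, 0, 0, -22],
  [0, 29.6, -2.8, 0, 0, 0, -25],
])

```text
clock: 2.4
ee_pos: [0.5201, 0.0817, 0.4194]
tcp_rot: [-2.218, -2.223, 0.0]
contact_force: [0.0, -0.1, -0.1]
grip_width: 0.0851
grip_force: 0.0
```

>>> arm_command([
  [0, 2.5, 1.2, 0.3, 0, 0, -1],
  [0, 5, 2.4, 0.6, 0, 0, -2],
  [0, 8, 3.8, 0.9, 0, 0, -3.5],
  [0, 11, 5.3, 1.2, 0, 0, -5],
  [0, 14, 6.8, 1.6, 0, 0, -6.5],
  [0, 16, 7.8, 1.9, 0, 0, -7.5],
  [0, 17.1, 8.3, 2, 0, 0, -8],
  [0, 17.1, 8.3, 2, 0, 0, -8],
])

```text
clock: 3.07
ee_pos: [0.6025, 0.2528, 0.3981]
tcp_rot: [-2.056, -2.372, 0.002]
contact_force: [-0.1, -0.2, -0.1]
grip_width: 0.0854
grip_force: 0.0
```

```bash
python3 - <<'E'
from h import *
s=readout.state(); print(s["ee_pos"],s["clock"],s["joint_pos"],s["contact_force"],np.degrees((pose(8).inv()*R.from_rotvec(s["tcp_rot"])).as_rotvec()))
go([.6033,.2512,.274],pose(8,2))
d=cam("side"); cv2.imwrite("pics/g1.png",cv2.resize(d["img"][120:280,60:260,::-1],(800,600)))
E
```

```text
[0.60253496 0.25284263 0.39814236] 3.0667 [-0.01130392  0.52862112 -0.73520214  1.26601527  0.34431307  1.47474702
 -0.56711846] [-0.08387346 -0.18310812 -0.10109451] [ 0.16443214  0.06452883 -0.14872803]
shift cm [-0.19  0.09 12.41] turn deg [ 1.84 -0.06  0.15]
```

View pics/g1.png

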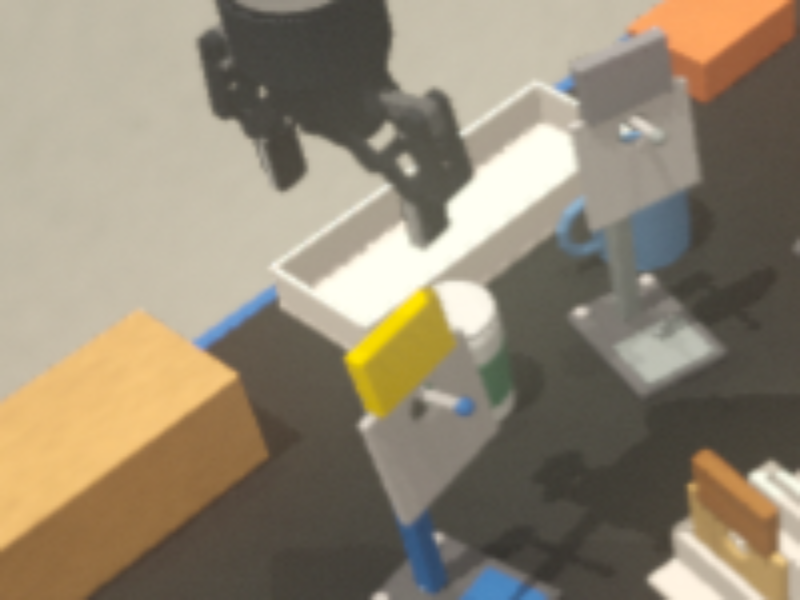

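The gripper stands open over the yellow handle (crop (400,350)), closing across its thickness. Descending and gripping.

>>> arm_command([
  [0, 0, 0, 1.5, 0.5, 0, 0],
  [0, -0.1, 0, 4, 1, 0, 0],
  [0, -0.1, 0, 6.5, 1.5, 0, 0],
  [0, -0.2, 0.1, 8.5, 1.8, 0, 0],
  [0, -0.2, 0.1, 10.5, 1.8, 0, 0.1],
  [0, -0.2, 0.1, 11.7, 1.8, 0, 0.1],
  [0, -0.2, 0.1, 12.4, 1.8, 0, 0.1],
  [0, -0.2, 0.1, 12.4, 1.8, 0, 0.1],
], squeeze=50)

```text
clock: 3.78
ee_pos: [0.6034, 0.2474, 0.2748]
tcp_rot: [-2.051, -2.352, 0.041]
contact_force: [0.1, 1.2, 0.4]
grip_width: 0.0856
grip_force: 0.0
```

>>> arm_command([
  [0.5, 0, 0, 0, 0, 0, 0],
  [0.7, 0, 0, 0, 0, 0, 0],
  [0.8, 0, 0, 0, 0, 0, 0],
  [1, 0, 0, 0, 0, 0, 0],
  [1, 0, 0, 0, 0, 0, 0],
  [1, 0, 0, 0, 0, 0, 0],
  [1, 0, 0, 0, 0, 0, 0],
  [1, 0, 0, 0, 0, 0, 0],
])

```text
clock: 4.45
ee_pos: [0.6041, 0.2493, 0.2765]
tcp_rot: [-2.049, -2.354, 0.036]
contact_force: [0.8, 0.9, 1.7]
grip_width: 0.0129
grip_force: 53.0
```

```bash
python3 - <<'E'
from h import *
s=readout.state(); print(s["ee_pos"],s["clock"],s["contact_force"],s["grip_width"],s["grip_force"])
p,q=s["ee_pos"],R.from_rotvec(s["tcp_rot"]); u=np.array([np.cos(np.radians(7)),np.sin(np.radians(7)),0])
a=go(p+[0,0,.009],pose(8,0)); b=go(a[0]-.065*u+[0,0,.015],pose(8,0),a)
for n in("side","top"): cv2.imwrite(f"pics/{n}1.png",cam(n)["img"][:,:,::-1])
E
```

```text
[0.60413043 0.24927025 0.27652152] 4.45 [0.80808909 0.89762814 1.71209478] 0.012896780526629865 52.967097759246826
shift cm [ 0.   -0.03 -0.9 ] turn deg [-1.76 -0.02 -0.09]
shift cm [ 0.11 -6.5  -1.5 ] turn deg [0. 0. 0.]
```

>>> arm_command([
  [1, 0, 0, -0.3, -0.3, 0, 0],
  [1, 0, 0, -0.6, -0.8, 0, 0],
  [1, 0, 0, -0.9, -1.2, 0, 0],
  [1, 0, 0, -0.9, -1.7, 0, 0],
  [1, 0, -0.3, -0.9, -1.7, 0, 0],
  [1, 0, -0.9, -1, -1.7, 0, 0],
  [1, 0, -1.5, -1.2, -1.7, 0, 0],
  [1, 0, -1.5, -1.2, -1.7, 0, 0],
])

```text
clock: 5.22
ee_pos: [0.5881, 0.2473, 0.2893]
tcp_rot: [-2.061, -2.369, 0.003]
contact_force: [-0.7, 0.4, -0.7]
grip_width: 0.0136
grip_force: 52.8
```

>>> arm_command([
  [1, 0, -0.8, -0.2, 0, 0, 0],
  [1, 0, -1.6, -0.4, 0, 0, 0],
  [1, 0, -2.4, -0.6, 0, 0, 0],
  [1, 0, -3.2, -0.8, 0, 0, 0],
  [1, 0.1, -4, -1, 0, 0, 0],
  [1, 0.1, -4.8, -1.2, 0, 0, 0],
  [1, 0.1, -5.4, -1.3, 0, 0, 0],
  [1, 0.1, -5.4, -1.3, 0, 0, 0],
])

```text
clock: 5.88
ee_pos: [0.5346, 0.2408, 0.3024]
tcp_rot: [-2.061, -2.37, 0.002]
contact_force: [-0.3, 1.5, -2.0]
grip_width: 0.0135
grip_force: 52.9
```

```bash
python3 - <<'E'
from h import *
s=readout.state(); print(s["ee_pos"],s["clock"],s["contact_force"],s["grip_width"],s["grip_force"])
d=cam("side"); t=cam("top")
z=lambda i,x,y,w,h:cv2.resize(i[y:y+h,x:x+w,::-1],(400,400),interpolation=cv2.INTER_CUBIC)
cv2.imwrite("pics/g2.png",np.hstack([z(d["img"],120,160,110,110),z(t["img"],130,150,80,80)]))
E
```

```text
[0.53461255 0.24075681 0.30237882] 5.8833 [-0.31387657  1.53657536 -2.00361878] 0.013510644864181735 52.866411209106445
```

View pics/g2.png

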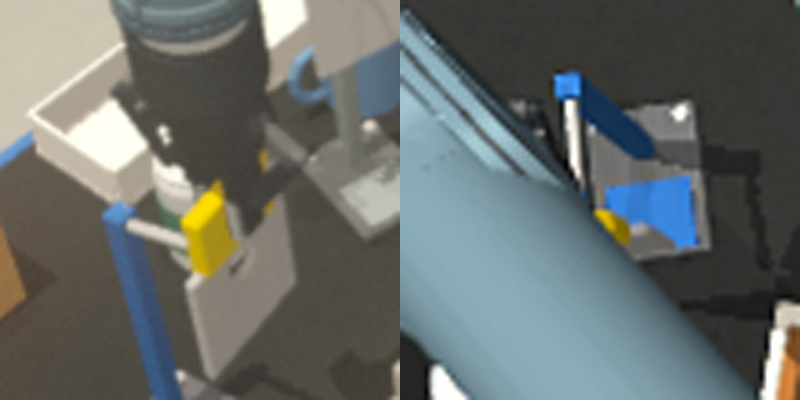

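The yellow scraper is clear of the blue peg and gripped upright (side crop handle (210,235), plate free of the post). I'll lift it and carry it to the yellow stand.

```bash
python3 - <<'E'
from h import *
a=go([.49,.236,.38],pose(8)); b=go([.50,.01,.38],pose(4),a); c=go([.50,-.204,.34],pose(0),b)
E
```

```text
shift cm [ 0.19 -4.62 -7.8 ] turn deg [-0.07  0.02 -0.1 ]
shift cm [-22.52  -2.16   0.  ] turn deg [0. 0. 4.]
shift cm [-21.35  -1.49   4.  ] turn deg [0. 0. 4.]
```

>>> arm_command([
  [1, 0, -1, -0.5, 0, 0, 0],
  [1, 0, -2, -1.5, 0, 0, 0],
  [1, 0, -3, -3, 0, 0, 0],
  [1, 0.1, -3.8, -4.5, 0, 0, 0],
  [1, 0.1, -4.3, -6, 0, 0, 0],
  [1, 0.2, -4.6, -7, 0, 0, 0],
  [1, 0.2, -4.6, -7.6, 0, 0, 0],
  [1, 0.2, -4.6, -7.8, 0, 0, 0],
])

```text
clock: 6.65
ee_pos: [0.4904, 0.2365, 0.3809]
tcp_rot: [-2.063, -2.369, -0.0]
contact_force: [-0.7, -0.1, -1.1]
grip_width: 0.0132
grip_force: 52.9
```

>>> arm_command([
  [1, -1.5, -0.1, 0, 0, 0, 0.2],
  [1, -4, -0.4, 0, 0, 0, 0.6],
  [1, -7, -0.7, 0, 0, 0, 1.2],
  [1, -10, -1, 0, 0, 0, 1.8],
  [1, -13, -1.3, 0, 0, 0, 2.4],
  [1, -16, -1.6, 0, 0, 0, 3],
  [1, -19, -1.9, 0, 0, 0, 3.5],
  [1, -22.5, -2.2, 0, 0, 0, 4],
])

```text
clock: 7.32
ee_pos: [0.4989, 0.0096, 0.3793]
tcp_rot: [-2.142, -2.295, 0.002]
contact_force: [-0.2, 0.3, -0.7]
grip_width: 0.0138
grip_force: 52.9
```

>>> arm_command([
  [1, -3.5, -0.3, 0.5, 0, 0, 0.5],
  [1, -7, -0.5, 1, 0, 0, 1],
  [1, -10.5, -0.7, 1.8, 0, 0, 2],
  [1, -14, -1, 2.5, 0, 0, 2.5],
  [1, -17, -1.2, 3.2, 0, 0, 3],
  [1, -19.5, -1.4, 3.7, 0, 0, 3.5],
  [1, -21, -1.5, 4, 0, 0, 4],
  [1, -21.3, -1.5, 4, 0, 0, 4],
])

```text
clock: 7.98
ee_pos: [0.4976, -0.2065, 0.3383]
tcp_rot: [-2.227, -2.211, 0.005]
contact_force: [-0.4, -0.1, -1.4]
grip_width: 0.0137
grip_force: 52.8
```

```bash
python3 - <<'E'
from h import *
s=readout.state(); print(s["ee_pos"],s["clock"],s["contact_force"],s["grip_width"],s["grip_force"],s["joint_pos"])
d=cam("side"); t=cam("top")
uv=proj(d,s["ee_pos"])[0]; print(uv); x0,y0=int(uv[0])-40,int(uv[1])-25; print(x0,y0)
np.save("s2.npy",d["img"])
cv2.imwrite("pics/g3.png",cv2.resize(d["img"][y0:y0+75,x0:x0+100,::-1],(800,600),interpolation=cv2.INTER_CUBIC))
p=s["ee_pos"]
for n,P in(("hc",[0,0,.012]),("eye",[-.003,0,-.034]),("cornerL",[-.003,.045,-.104]),("cornerR",[-.003,-.045,-.104]),("plTopL",[-.003,.045,-.013]),("plTopR",[-.003,-.045,-.013]),("hBL",[-.007,.035,-.013]),("hBR",[-.007,-.035,-.013])): print(n,(proj(d,p+np.array(P))[0]-[x0,y0])*8)
E
```

```text
[ 0.49762424 -0.20652708  0.3383092 ] 7.9833 [-0.44615405 -0.06405968 -1.39445196] 0.01374137691138781 52.8373521566391 [ 0.75324747  0.2957849  -0.5519306   1.67404463  0.16438351  1.22248876
  0.15667981]
[312.3920257  114.84298575]
272 89
hc [326.06292399 176.71575674]
eye [322.62975309 292.88654503]
cornerL [232.92201926 522.04141342]
cornerR [377.99349133 386.35361998]
plTopL [250.03622148 311.06578287]
plTopR [402.40292708 175.8737407 ]
hBL [277.83422159 300.24561073]
hBR [396.19317159 194.82131067]
```

View pics/g3.png

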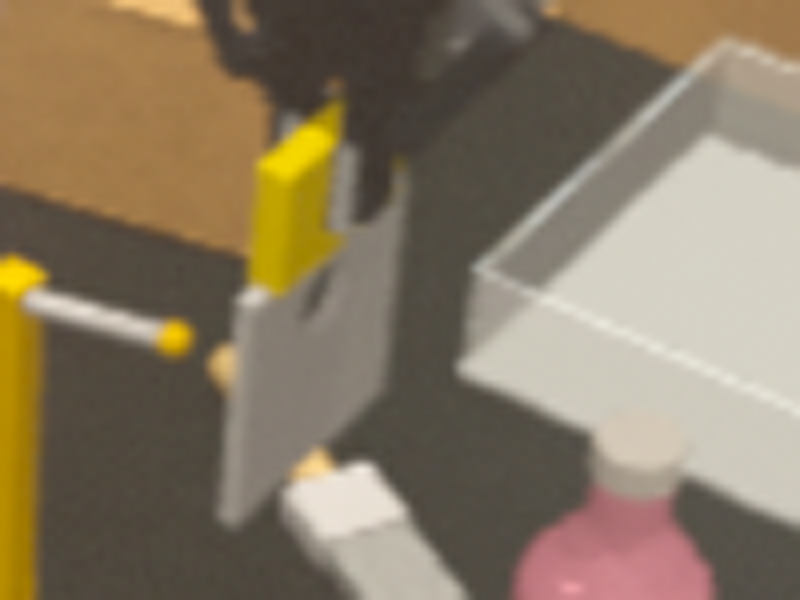

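The scraper hangs square in the grip, its eye at crop (318,292) within 1 px of the prediction (323,293). The corners match too, so the eye is 34 mm below the TCP.

```bash
python3 - <<'E'
from h import *
a=go([.520,-.204,.3000],pose(0)); b=go([.5815,-.204,.287],pose(0),a); c=go([.5815,-.204,.2765],pose(0),b)
E
```

```text
shift cm [-0.13  2.12  3.96] turn deg [-0.13 -0.06 -0.11]
shift cm [0.   6.15 1.3 ] turn deg [0. 0. 0.]
shift cm [0.   0.   1.05] turn deg [0. 0. 0.]
```

>>> arm_command([
  [1, 0, 0.3, 0.5, 0, 0, 0],
  [1, 0, 0.7, 1.2, 0, 0, 0],
  [1, -0.1, 1.2, 2, 0, 0, 0],
  [1, -0.1, 1.6, 2.8, -0.1, 0, -0.1],
  [1, -0.1, 2, 3.5, -0.1, 0, -0.1],
  [1, -0.1, 2.1, 3.9, -0.1, 0, -0.1],
  [1, -0.1, 2.1, 3.95, -0.1, 0, -0.1],
  [1, -0.1, 2.1, 3.95, -0.1, 0, -0.1],
])

```text
clock: 8.75
ee_pos: [0.5196, -0.204, 0.3001]
tcp_rot: [-2.221, -2.221, 0.001]
contact_force: [0.5, -0.4, -2.3]
grip_width: 0.0139
grip_force: 52.7
```

```bash
python3 - <<'E'
from h import *
d=cam("side"); s=readout.state(); print(s["ee_pos"],s["clock"],s["contact_force"])
x0,y0=250,105; p=s["ee_pos"]
cv2.imwrite("pics/g4.png",cv2.resize(d["img"][y0:y0+75,x0:x0+100,::-1],(800,600),interpolation=cv2.INTER_CUBIC))
for n,P in(("eye",p+[-.003,0,-.034]),("ball",[.5513,-.204,.2594]),("cL",p+[-.003,.045,-.104]),("cR",p+[-.003,-.045,-.104])): print(n,(proj(d,P)[0]-[x0,y0])*8)
go([.520,-.204,.3000],pose(0)); go([.5815,-.204,.287],pose(0))
E
```

```text
[ 0.51967625 -0.20416828  0.30054284] 8.8 [-1.16240435  0.63551053 -0.89194083]
eye [432.19206512 231.25892969]
ball [348.03468183 208.86043986]
cL [346.48497845 452.50377296]
cR [489.7685823  318.48250035]
shift cm [0.02 0.03 0.05] turn deg [-0.    0.01  0.01]
shift cm [0.02 6.18 1.35] turn deg [-0.    0.01  0.01]
```

View pics/g4.png

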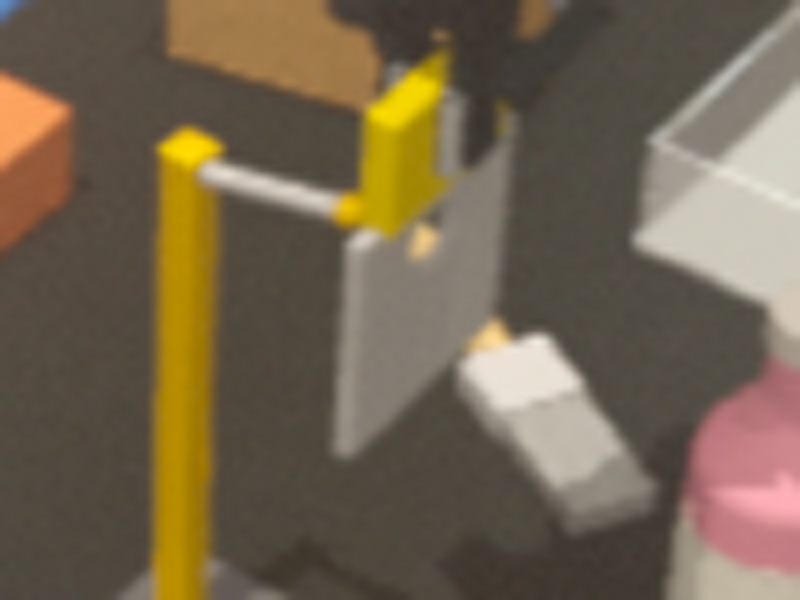

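The eye is at crop (425,228) against a predicted (432,231), with the yellow ball level behind it at (350,210). Alignment is good, so I'll insert along the peg and then lower.

>>> arm_command([
  [1, 0, 0.6, 0.1, 0, 0, 0],
  [1, 0, 1.4, 0.3, 0, 0, 0],
  [1, 0, 2.2, 0.45, 0, 0, 0],
  [1, 0, 3.1, 0.65, 0, 0, 0],
  [1, 0, 4, 0.85, 0, 0, 0],
  [1, 0, 5, 1.05, 0, 0, 0],
  [1, 0, 5.9, 1.3, 0, 0, 0],
  [1, 0, 6.2, 1.35, 0, 0, 0],
])

```text
clock: 9.47
ee_pos: [0.5831, -0.2037, 0.2862]
tcp_rot: [-2.22, -2.222, -0.001]
contact_force: [-0.2, -0.2, -1.2]
grip_width: 0.0135
grip_force: 52.9
```

>>> arm_command([
  [1, 0, 0, 0, 0, 0, 0],
  [1, 0, 0, 0.2, 0, 0, 0],
  [1, 0, 0, 0.4, 0, 0, 0],
  [1, 0, 0, 0.6, 0, 0, 0],
  [1, 0, 0, 0.8, 0, 0, 0],
  [1, 0, 0, 0.9, 0, 0, 0],
  [1, 0, 0, 0.95, 0, 0, 0],
  [1, 0, 0, 0.95, 0, 0, 0],
])

```text
clock: 10.13
ee_pos: [0.5814, -0.2044, 0.2785]
tcp_rot: [2.221, 2.221, -0.001]
contact_force: [-2.2, -0.7, 5.7]
grip_width: 0.0134
grip_force: 54.1
```

>>> arm_command([
  [1, 0, 0, -0.1, 0, 0, 0],
  [1, 0, 0, -0.1, 0, 0, 0],
  [0.75, 0, 0, -0.1, 0, 0, 0],
  [0.7, 0, 0, -0.1, 0, 0, 0],
  [0.6, 0, 0, -0.1, 0, 0, 0],
  [0.4, 0, 0, -0.1, 0, 0, 0],
  [0.2, 0, 0, -0.1, 0, 0, 0],
  [0, 0, 0, -0.1, 0, 0, 0],
])

```text
clock: 10.8
ee_pos: [0.5817, -0.2042, 0.2784]
tcp_rot: [2.221, 2.221, -0.0]
contact_force: [-0.8, 0.0, -0.4]
grip_width: 0.0693
grip_force: 0.0
```

>>> arm_command([
  [0, 0, 0, 0, 0, 0, 0],
  [0, 0, 0, -0.5, 0, 0, 0],
  [0, 0, 0, -2, 0, 0, 0],
  [0, 0, 0, -4, 0, 0, 0],
  [0, 0, 0, -6.5, 0, 0, 0],
  [0, 0, 0, -9, 0, 0, 0],
  [0, 0, 0, -10.5, 0, 0, 0],
  [0, 0, 0, -11, 0, 0, 0],
])

```text
clock: 11.47
ee_pos: [0.5829, -0.2042, 0.392]
tcp_rot: [2.218, 2.218, 0.004]
contact_force: [0.7, 0.4, 0.1]
grip_width: 0.0854
grip_force: 0.0
```

```bash
python3 - <<'E'
from h import *
s=readout.state(); print(s["ee_pos"],s["clock"],s["contact_force"],s["grip_width"],s["joint_pos"])
d=cam("side");t=cam("top")
cv2.imwrite("pics/g5.png",np.hstack([cv2.resize(i["img"][y:y+75,x:x+75,::-1],(400,400)) for i,x,y in((d,240,100),(t,285,140))]))
for y in(-98.6,81.4): a=go([.44,-.06,.33],pose(y)); go([.439,-.007,.22],pose(y),a)
RANGES["b"]=((98,100,40),(122,255,255))
from m import cen
ct,cs=cen(t,"b",(251,232)),cen(d,"b",(283,223)); print(ct,cs,tri(t,ct,d,cs))
E
```

```text
[ 0.58285933 -0.20416259  0.39200631] 11.4667 [0.68741856 0.41905652 0.09382108] 0.08542315699966105 [ 0.64193507  0.41175174 -0.54293534  1.39516009  0.21285887  1.38759169
  0.09859394]
shift cm [ 14.42 -14.22   5.9 ] turn deg [ 1.20e-01 -5.00e-02  9.86e+01]
shift cm [-0.89 -5.23 11.  ] turn deg [0. 0. 0.]
shift cm [ 14.42 -14.22   5.9 ] turn deg [ 5.00e-02  1.10e-01 -8.14e+01]
shift cm [ 0.89  5.23 11.  ] turn deg [0. 0. 0.]
[250.50762527 232.22440087] [283.19144497 224.03495044] (array([ 0.43886801, -0.00674238,  0.1258937 ]), np.float64(0.0011788378659614318))
```

View pics/g5.png

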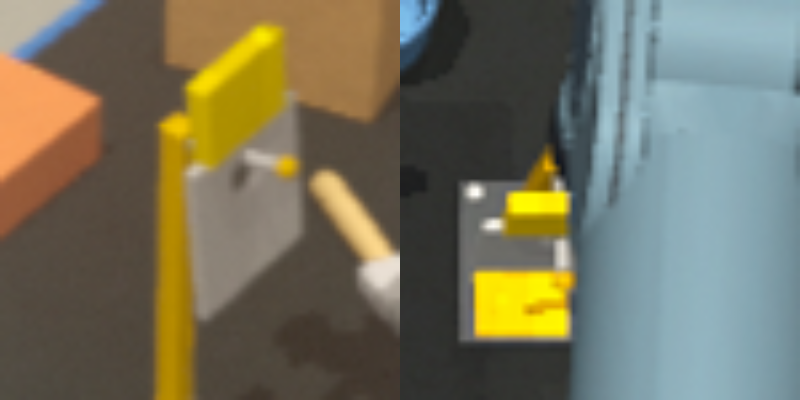

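The yellow scraper hangs on the yellow peg, its ball through the eye at crop (288,165), and the gripper is clear. Now the blue scraper.

>>> arm_command([
  [0, 0.8, -1, 0, 0, 0, -4],
  [0, 2, -2.5, 0.2, 0, 0, -9],
  [0, 3.5, -4, 0.5, 0, 0, -14],
  [0, 5, -5.5, 1, 0, 0, -19],
  [0, 6.5, -7, 1.5, 0, 0, -25],
  [0, 8, -8.5, 2, 0, 0, -31],
  [0, 9.5, -10, 2.7, 0, 0, -37],
  [0, 11, -11, 3.5, 0, 0, -43],
])

```text
clock: 12.33
ee_pos: [0.4697, -0.0936, 0.3519]
tcp_rot: [-1.245, -2.882, 0.002]
contact_force: [-0.7, 0.4, -0.4]
grip_width: 0.0852
grip_force: 0.0
```

```bash
python3 - <<'E'
from h import *
print(readout.state()["joint_pos"].round(2)); a=go([.439,-.007,.30],pose(81.4)); go([.439,-.007,.110],pose(81.4),a)
E
```

```text
[ 0.76  0.19 -0.74  1.79  0.14  1.22  0.73]
shift cm [8.4  3.72 5.2 ] turn deg [ -0.08  -0.12 -38.12]
shift cm [ 0.  0. 19.] turn deg [0. 0. 0.]
```

>>> arm_command([
  [0, 1.2, 0.5, 0.6, 0, 0, -5],
  [0, 2.5, 1, 1.2, 0, 0, -10],
  [0, 4, 1.7, 2.2, 0, 0, -16],
  [0, 5.5, 2.4, 3.2, 0, 0, -22],
  [0, 7, 3.1, 4.2, 0, 0, -28],
  [0, 8, 3.6, 4.9, 0, 0, -33],
  [0, 8.4, 3.7, 5.2, 0, 0, -37],
  [0, 8.4, 3.7, 5.2, -0.1, -0.1, -38.1],
])

```text
clock: 13.0
ee_pos: [0.4397, -0.0065, 0.2997]
tcp_rot: [-0.236, -3.131, -0.002]
contact_force: [-0.1, 0.4, -0.1]
grip_width: 0.0854
grip_force: 0.0
```

>>> arm_command([
  [0, 0, 0, 1, 0, 0, 0],
  [0, 0, 0, 3, 0, 0, 0],
  [0, 0, 0, 5, 0, 0, 0],
  [0, 0, 0, 7, 0, 0, 0],
  [0, 0, 0, 9, 0, 0, 0],
  [0, 0, 0, 10.5, 0, 0, 0],
  [0, 0, 0, 11, 0, 0, 0],
  [0, 0, 0, 11, 0, 0, 0],
])

```text
clock: 13.67
ee_pos: [0.4406, -0.0079, 0.1899]
tcp_rot: [-0.246, -3.131, -0.002]
contact_force: [-0.4, 0.5, -0.1]
grip_width: 0.0855
grip_force: 0.0
```

```bash
python3 - <<'E'
from h import *
s=readout.state();print(s["ee_pos"],s["contact_force"],s["joint_pos"].round(2)); go([.439,-.007,.110],pose(81.4))
E
```

```text
[ 0.44060937 -0.00786871  0.18994633] [-0.42302897  0.49247886 -0.06809012] [ 0.62  0.35 -0.82  2.07  0.34  0.86  1.01]
shift cm [0.17 0.05 7.99] turn deg [ 0.05 -0.05 -0.39]
```

>>> arm_command([
  [0, 0.1, 0, 1, 0, 0, 0],
  [0, 0.2, 0.1, 2.2, 0, 0, -0.2],
  [0, 0.2, 0.1, 3.5, 0, 0, -0.4],
  [0, 0.2, 0.1, 5, 0, 0, -0.4],
  [0, 0.2, 0.1, 6.5, 0, 0, -0.4],
  [0, 0.2, 0.1, 7.5, 0, 0, -0.4],
  [0, 0.2, 0.1, 8, 0, 0, -0.4],
  [0, 0.2, 0.1, 8, 0, 0, -0.4],
])

```text
clock: 14.33
ee_pos: [0.4397, -0.0062, 0.1109]
tcp_rot: [0.233, 3.132, 0.001]
contact_force: [-0.2, -0.4, 0.5]
grip_width: 0.0857
grip_force: 0.0
```

>>> arm_command([
  [0.5, 0, 0, 0, 0, 0, 0],
  [0.7, 0, 0, 0, 0, 0, 0],
  [0.8, 0, 0, 0, 0, 0, 0],
  [1, 0, 0, 0, 0, 0, 0],
  [1, 0, 0, 0, 0, 0, 0],
  [1, 0, 0, 0, 0, 0, 0],
  [1, 0, 0, 0, 0, 0, 0],
  [1, 0, 0, 0, 0, 0, 0],
])

```text
clock: 15.0
ee_pos: [0.4402, -0.0063, 0.1117]
tcp_rot: [0.233, 3.13, 0.0]
contact_force: [-0.5, -0.4, 5.7]
grip_width: 0.0136
grip_force: 49.1
```

>>> arm_command([
  [1, 0, 0, -0.5, 0, 0, 0],
  [1, 0, 0, -2, 0, 0, 0],
  [1, 0, 0, -4, 0, 0, 0],
  [1, 0, 0, -7, 0, 0, 0],
  [1, 0, 0, -10.5, 0, 0, 0],
  [1, 0, 0, -14, 0, 0, 0],
  [1, 0, 0, -18, 0, 0, 0],
  [1, 0, 0, -22, 0, 0, 0],
])

```text
clock: 15.67
ee_pos: [0.4385, -0.0058, 0.333]
tcp_rot: [0.231, 3.132, 0.002]
contact_force: [1.6, -1.1, -1.3]
grip_width: 0.0131
grip_force: 48.7
```

```bash
python3 - <<'E'
from h import *
s=readout.state();print(s["ee_pos"],s["contact_force"],s["grip_width"],s["joint_pos"].round(2))
a=go([.445,.15,.36],pose(40)); b=go([.505,.238,.34],pose(7),a)
E
```

```text
[ 0.43852474 -0.00579617  0.33297758] [ 1.63348277 -1.09275456 -1.2770135 ] 0.013138843527335898 [ 0.76  0.14 -0.92  1.9   0.12  1.16  1.23]
shift cm [ 1.64 15.51 -2.69] turn deg [8.000e-02 3.000e-02 4.157e+01]
shift cm [ 2.88 10.25  2.  ] turn deg [ 0.  0. 33.]
```

>>> arm_command([
  [1, 0.1, 1, -0.8, 0, 0, 2.5],
  [1, 0.3, 2.8, -1.6, 0, 0, 7],
  [1, 0.5, 5, -2.4, 0, 0, 13],
  [1, 0.8, 7.5, -2.7, 0, 0, 19.5],
  [1, 1.1, 10, -2.7, 0, 0, 26],
  [1, 1.3, 12.5, -2.7, 0, 0, 32],
  [1, 1.5, 14.5, -2.7, 0, 0, 38],
  [1, 1.6, 15.5, -2.7, 0, 0, 41.5],
])

```text
clock: 16.33
ee_pos: [0.4456, 0.1525, 0.3586]
tcp_rot: [1.329, 2.845, 0.004]
contact_force: [-0.8, 0.6, -1.1]
grip_width: 0.0133
grip_force: 48.8
```

>>> arm_command([
  [1, 0.5, 2, 0.3, 0, 0, 5],
  [1, 1, 4, 0.7, 0, 0, 10],
  [1, 1.5, 6, 1.2, 0, 0, 16],
  [1, 2, 8, 1.6, 0, 0, 22],
  [1, 2.5, 9.5, 1.9, 0, 0, 28],
  [1, 2.8, 10.2, 2, 0, 0, 32],
  [1, 2.9, 10.3, 2, 0, 0, 33],
  [1, 2.9, 10.3, 2, 0, 0, 33],
])

```text
clock: 17.0
ee_pos: [0.5062, 0.2382, 0.3384]
tcp_rot: [2.079, 2.355, 0.002]
contact_force: [-0.2, 1.1, -1.4]
grip_width: 0.0138
grip_force: 49.1
```

```bash
python3 - <<'E'
from h import *
d=cam("side"); s=readout.state(); p=s["ee_pos"]; print(p,s["clock"],s["contact_force"],s["grip_width"],s["joint_pos"].round(2))
uv=proj(d,p)[0].astype(int); x0,y0=uv[0]-50,uv[1]-25
cv2.imwrite("pics/g6.png",cv2.resize(d["img"][y0:y0+75,x0:x0+100,::-1],(800,600),interpolation=cv2.INTER_CUBIC))
M=R.from_euler("z",7,degrees=True)
for n,P in(("eye",[-.003,0,-.032]),("cL",[-.003,.045,-.102]),("cR",[-.003,-.045,-.102]),("plTL",[-.003,.045,-.011]),("plTR",[-.003,-.045,-.011])): print(n,((proj(d,p+M.apply(P))[0]-[x0,y0])*8).round())
print("ball",(proj(d,[.5641,.2445,.2600])[0]-[x0,y0])*8)
u=M.apply([1,0,0]); pk=np.array([.5988,.2488,.252])
a=go(pk-.066*u+[0,0,.066*.21+.032],pose(7)); b=go(pk-.005*u+[0,0,.001+.032],pose(7),a)
E
```

```text
[0.50634667 0.2375851  0.3385775 ] 17.05 [-0.18589123 -0.71616978 -1.63850711] 0.013526448702723053 [ 0.09  0.39 -0.8   1.62  0.29  1.26 -0.64]
eye [424. 285.]
cL [355. 553.]
cR [542. 334.]
plTL [312. 349.]
plTR [514. 127.]
ball [269.83205564 302.96835857]
shift cm [-0.02  2.71  4.08] turn deg [0.09 0.01 0.14]
shift cm [0.   6.1  1.29] turn deg [0. 0. 0.]
```

View pics/g6.png

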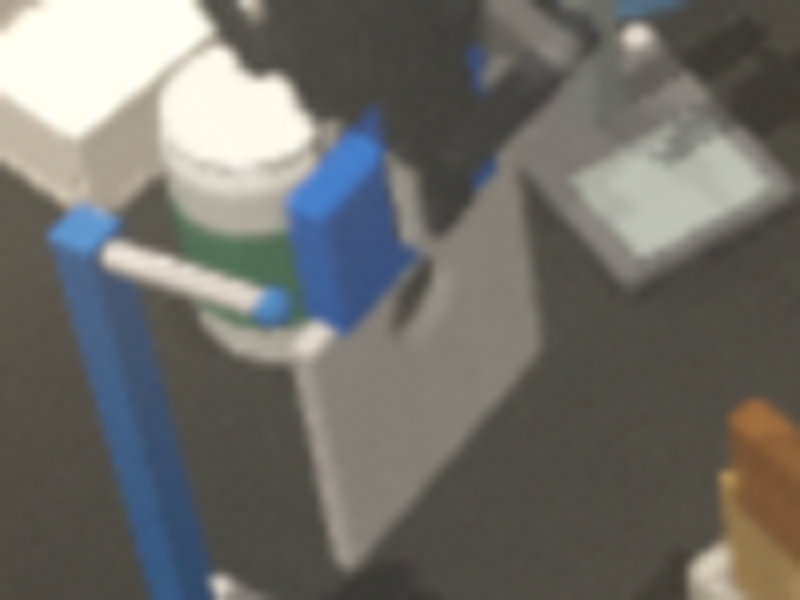

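The blue scraper is square in the grip, its eye at crop (412,292) about 1 px lower than predicted (424,285), so I'll aim 2 mm higher. The ball is at (270,303) as predicted.

>>> arm_command([
  [1, 0, 0.3, 0.5, 0, 0, 0],
  [1, 0, 0.8, 1.2, 0, 0, 0],
  [1, 0, 1.4, 2, 0, 0, 0],
  [1, 0, 2, 2.8, 0, 0, 0.1],
  [1, -0.1, 2.5, 3.5, 0, 0, 0.1],
  [1, -0.1, 2.7, 3.9, 0, 0, 0.1],
  [1, -0.1, 2.7, 3.9, 0, 0, 0.1],
  [1, -0.1, 2.7, 3.9, 0, 0, 0.1],
])

```text
clock: 17.72
ee_pos: [0.5337, 0.2402, 0.2994]
tcp_rot: [2.083, 2.351, 0.002]
contact_force: [-1.0, -0.2, -1.0]
grip_width: 0.0136
grip_force: 49.1
```

```bash
python3 - <<'E'
from h import *
s=readout.state(); print(s["ee_pos"],s["contact_force"])
M=R.from_euler("z",7,degrees=True)
u=M.apply([1,0,0]); pk=np.array([.5988,.2483,.252])
a=go(pk-.066*u+[0,0,.066*.21+.034],pose(7)); b=go(pk-.005*u+[0,0,.001+.034],pose(7))
E
```

```text
[0.53372564 0.24019922 0.29938509] [-0.97037586 -0.24312678 -0.962992  ]
shift cm [ 0.01 -0.04 -0.05] turn deg [ 0.08 -0.02 -0.09]
shift cm [0.02 6.06 1.25] turn deg [ 0.08 -0.02 -0.09]
```

>>> arm_command([
  [1, 0, 0.6, 0, 0, 0, 0],
  [1, 0, 1.4, 0.2, 0, 0, 0],
  [1, 0, 2.2, 0.4, 0, 0, 0],
  [1, 0, 3.1, 0.6, 0, 0, 0],
  [1, 0, 4, 0.8, 0, 0, 0],
  [1, 0, 5, 1, 0, 0, 0],
  [1, 0, 5.8, 1.2, 0, 0, 0],
  [1, 0, 6.1, 1.25, 0, 0, 0],
])

```text
clock: 18.38
ee_pos: [0.5958, 0.2473, 0.2866]
tcp_rot: [2.084, 2.349, 0.003]
contact_force: [0.7, -0.7, -1.4]
grip_width: 0.0137
grip_force: 49.0
```

>>> arm_command([
  [1, 0, 0, 0, 0, 0, 0],
  [1, 0, 0, 0.2, 0, 0, 0],
  [1, 0, 0, 0.4, 0, 0, 0],
  [1, 0, 0, 0.6, 0, 0, 0],
  [1, 0, 0, 0.8, 0, 0, 0],
  [1, 0, 0, 0.9, 0, 0, 0],
  [1, 0, 0, 0.9, 0, 0, 0],
  [1, 0, 0, 0.9, 0, 0, 0],
])

```text
clock: 19.05
ee_pos: [0.5944, 0.2475, 0.2785]
tcp_rot: [2.083, 2.35, 0.003]
contact_force: [0.4, -0.9, -0.6]
grip_width: 0.0131
grip_force: 49.3
```

>>> arm_command([
  [1, 0, 0, 0.05, 0, 0, 0],
  [1, 0, 0, 0.1, 0, 0, 0],
  [1, 0, 0, 0.15, 0, 0, 0],
  [1, 0, 0, 0.15, 0, 0, 0],
  [1, 0, 0, 0.15, 0, 0, 0],
  [1, 0, 0, 0.15, 0, 0, 0],
  [1, 0, 0, 0.15, 0, 0, 0],
  [1, 0, 0, 0.15, 0, 0, 0],
])

```text
clock: 19.72
ee_pos: [0.5945, 0.2476, 0.278]
tcp_rot: [2.082, 2.35, 0.004]
contact_force: [-3.2, -1.7, 5.9]
grip_width: 0.0133
grip_force: 50.3
```

Resting on the peg, so I'll release and retreat.

>>> arm_command([
  [1, 0, 0, -0.1, 0, 0, 0],
  [1, 0, 0, -0.1, 0, 0, 0],
  [0.75, 0, 0, -0.1, 0, 0, 0],
  [0.7, 0, 0, -0.1, 0, 0, 0],
  [0.6, 0, 0, -0.1, 0, 0, 0],
  [0.4, 0, 0, -0.1, 0, 0, 0],
  [0.2, 0, 0, -0.1, 0, 0, 0],
  [0, 0, 0, -0.1, 0, 0, 0],
])

```text
clock: 20.38
ee_pos: [0.5944, 0.2475, 0.2778]
tcp_rot: [2.083, 2.35, 0.003]
contact_force: [-0.6, 0.4, 0.2]
grip_width: 0.0693
grip_force: 0.0
```

>>> arm_command([
  [0, 0, 0, 0, 0, 0, 0],
  [0, 0, 0, -0.5, 0, 0, 0],
  [0, 0, 0, -2, 0, 0, 0],
  [0, 0, 0, -4, 0, 0, 0],
  [0, 0, 0, -6.5, 0, 0, 0],
  [0, 0, 0, -9, 0, 0, 0],
  [0, 0, 0, -11, 0, 0, 0],
  [0, 0, 0, -12, 0, 0, 0],
])

```text
clock: 21.05
ee_pos: [0.5948, 0.2482, 0.4014]
tcp_rot: [2.082, 2.349, 0.009]
contact_force: [-0.1, -0.0, -0.4]
grip_width: 0.0854
grip_force: 0.0
```

>>> arm_command([
  [0, -0.5, -1, 0, 0, 0, 0],
  [0, -1, -3, 0, 0, 0, 0],
  [0, -2, -6, 0, 0, 0, 0],
  [0, -3, -9, 0, 0, 0, 0],
  [0, -4, -12, 0, 0, 0, 0],
  [0, -5, -13.5, 0, 0, 0, 0],
  [0, -5, -14, 0, 0, 0, 0],
  [0, -5, -14, 0, 0, 0, 0],
])

```text
clock: 21.72
ee_pos: [0.4606, 0.1805, 0.3978]
tcp_rot: [2.083, 2.348, 0.002]
contact_force: [0.7, 1.1, -0.2]
grip_width: 0.0854
grip_force: 0.0
```

```bash
python3 - <<'E'
from h import *
s=readout.state(); print(s["ee_pos"],s["clock"],s["contact_force"],s["joint_velocities"].round(3))
d=cam("side"); cv2.imwrite("pics/g7.png",cv2.resize(d["img"][90:315,80:380,::-1],(800,600),interpolation=cv2.INTER_CUBIC))
E
```

```text
[0.46058956 0.18046376 0.39777622] 21.7167 [ 0.71979131  1.14031037 -0.23830917] [-0.026  0.046  0.004 -0.047  0.019 -0.005 -0.011]
```

View pics/g7.png

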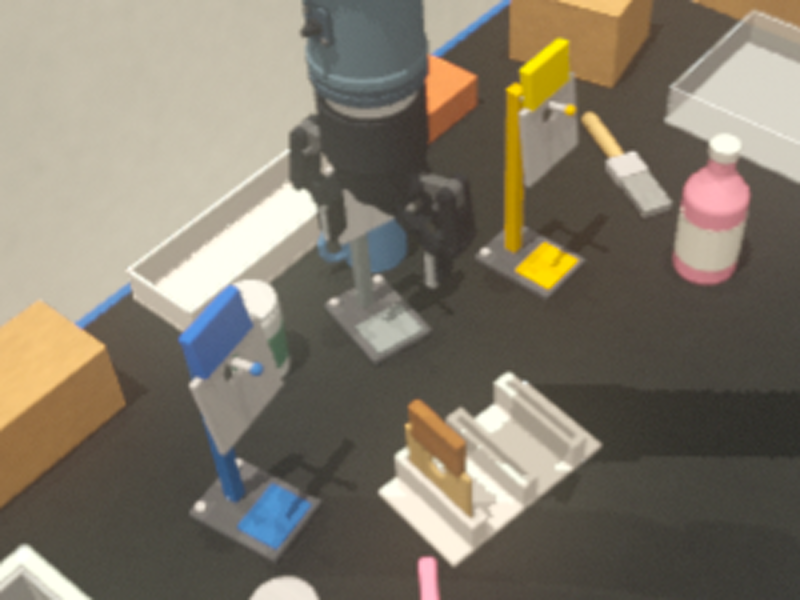

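Both scrapers hang on their own pegs: blue at (225,360) with its ball at (257,370), yellow at (548,110) with its ball at (570,110). The wooden scraper is still in the caddy and the gripper is clear, so I'm handing in.

```bash
python3 -c "
from bench import job
print(job.hand_in())"
```

```text
the job is handed in; nothing more can be done
None
```

The yellow scraper now hangs on the yellow peg and the blue scraper on the blue peg; I handed the job in at about 22 s with the gripper clear, and no verdict came back.

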